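# Shim up a control unit on the electronics bench

## Task

Air must get under the heavy control unit for its test run: with the orange pry bar levered over the blue fulcrum block, raise the unit's front edge, leave the bar holding it up, and slide the yellow shim in over the yellow tape mark, square to the edge, until roughly a third of its length is underneath. Then let the unit down gently onto the shim with the bar, draw the bar out and lay it on the bench clear of the unit and the block. The board is static-sensitive, so do not touch the unit with the robot itself, keep it in its place, and leave everything else on the bench alone.

Things in the scene. Friction and masses are not known exactly. Their poses are not given: they have to be found in the camera images.
- unit_lip (a point): Middle of the lower front edge of the control unit: loose aluminium housing 170 (x) by 220 (y) mm, 57 high, open green board on top, 1.2-1.8 kg. x points level inwards under it, square to the edge, y along the edge, z up. Edge underside 22 mm above the bench on 4 rubber feet, 18 mm square, at y +-98, x 15 and 155. Between the front feet it is open underneath for 77 mm inwards.
- unit_back (a point): Middle of the line on the bench under the unit's rear feet, 164 mm behind the front edge; the unit tips about this line. Axes as unit_lip.
- fulcrum_top (a point): Middle of the crest of the fulcrum: blue block fixed to the bench, 30 (x) by 50 (y) mm, 7 high, with a round steel ridge along y, crest 12 mm above the bench. It stands 35 mm in front of the unit's front edge and 45 mm to one side of the edge's middle (either side). Axes parallel to the unit's at the start.
- mark_spot (a point): Centre of the yellow tape mark, flat on the bench, 44 (x) by 36 (y) mm: the shim goes over it, along x, to the unit. 35 mm in front of the unit's front edge, 45 mm to the other side of the middle from the fulcrum. Axes parallel to the unit's at the start.
- bar_handle (a point): Centre of the orange handle, 95 (x) by 28 (y) by 26 (z) mm, of the loose steel pry bar, 0.70 kg, balanced 15 mm ahead of here. x along the bar to its toe, z up; 13 mm up when flat on the bench. From the handle's front a steel shank 20 wide, 7 thick (underside 8 mm below this point) runs to the heel, 102.5 mm ahead; there the toe, 50 long, 20 wide, 5 thick, bends up 18 degrees.
- bar_toe (a point): Tip of the pry bar's toe, upper edge: 148.5 mm ahead of the handle's centre and 12.2 mm above it along the bar's axes. Axes as bar_handle. With the handle raised 18 degrees the toe is level and passes over the fulcrum and under the edge; heel on the fulcrum, 15 mm is under. Handle pressed down to the bench, it raises the edge about 15 mm; its own weight then holds it there.
- shim_center (a point): Centre of the loose yellow shim, a plain slab 110 (x) by 36 (y) by 27 (z) mm, 0.15 kg; x along its length (both ends alike), z up.
There are look-alikes about, which are no part of the job. There is more than one size of the part that bears bar_handle; the job needs the larger.

How it is judged:
By the outcome, as a careful person would: the job done as asked, in the order asked, and still so for the second after the job is handed in, with the robot touching nothing.
It also fails if it takes over 72 s, if anything falls off the work surface, if the arm or the gripper's body presses on something with over 40 N, if the wrist force passes 120 N, or if a joint passes its speed limit or range.

## Robot

A 6-joint arm with a two-finger parallel gripper is mounted at the origin on the work surface. World frame = base frame: x ahead of the robot, y to its left, z up, the work surface at z = 0. Lengths are in mm, angles in degrees, forces in N, time in s.
With the tool pointing down it reaches from about 325 to 775 mm from the base axis. Payload 5.5 kg.
Tool frame: the origin (TCP) lies midway between the tips of the shut fingers; the grasp point (between the pads) lies env.grasp_offset behind it (env.grasp_offset is the distance from the TCP to the grasp point, in mm); z points along the fingers, y is the direction in which the jaws open and shut (so a half turn about z gives the same grasp; the last joint's range is limited). The gripper opens to 88 mm and grips with 3 to 60 N. Pads are 20 mm wide; open, the fingers measure 115 mm over their backs; the gripper's body (75 mm by 178 mm) begins 61 mm behind the grasp point.
Start: joints at [64.131, 5.22, 70.514, -0, 104.267, -3.249], TCP at [230.78, 553.857, 222.631] pointing down, gripper open.
Joint ranges: [-164.24, 164.24], [-49.07, 125.15], [9.68, 141.18], [-86.29, 266.29], [3.28, 154.24], [-151.56, 151.56]. Speed limits (degrees/s): [147.25, 147.25, 172.46, 180, 180, 180].

## Interface

Orientations are given as a 3x3 rotation matrix whose columns are the frame's x, y, z axes.
In Python, from rig import env gives the robot as it stands. The module is installed in compiled form; this text tells all that it offers.
- The arm moves only by the shell command python3 -m crank 'ROWS' [OPENING] [FORCE]. ROWS is JSON, a list of rows, each an object with "translation": the shift along the tool's x, y, z in mm, a list of three; "twist": the turn, a rotation vector about the tool's x, y, z in degrees, a list of three. In form: [{"translation": [x, y, z], "twist": [rx, ry, rz]}, ...]. A call has 1 to 5 rows; each row shifts and turns the commanded pose from where the row before left it, along the tool's axes as they then stand; what a row does not reach is not made up. A row lasts 1/8 s, in which the tool goes at most 62.5 mm and 10.7 degrees, less where a joint would pass 70% of its speed; a pose out of reach is approached as far as the arm can. A call is refused whole if a number of a shift passes 62.5 or a number of a turn 10.7, either way. A call with a gripper value outside its range is refused whole. OPENING is the closure, from -1 (fully open) to 1 (shut), set as the call begins (- or left out, the last holds). The fingers move at their own pace and stop on an object; FORCE is the grip in N (left out, the last holds). Time passes only in rows, so rows that do not move let the fingers close. It gives the time, the measured TCP pose, the force and the opening at its end, in the units of the state.
- env.get_state(): the state, without advancing time (a new reading comes with each control period).
- env.capture(name): name is "scene" or "top" or "wrist"; returns a dict with "color" (420x560x3 uint8, blue, green, red), "z_map" (420x560 float32, mm along the optical axis (not along the pixel's ray), 0 where there is no reading), "camera_matrix" (3x3 intrinsics, pixels), "rvec" (rotation vector, rad) and "tvec" (3), from world to camera coordinates, as OpenCV has them; the wrist camera has in their place "mount" (4x4, takes a point from camera to tool coordinates, whose origin is the TCP and whose axes are the flange's). Camera axes: x right, y down, z forward; pixel columns grow to the right and rows downward; lengths in mm; the calibration is good to about 2 mm. A picture is of the moment at which its call begins: read the wrist's pose just before it.
- env.hand_in(): hands the job in, once; it reports no verdict.
The state is a dict: "clock": time; "q": joint angles; "qd": joint speeds; "joint_torque": joint torques, N m; "position": TCP position; "orientation": TCP orientation; "wrist_force": force on the tool from outside, world axes, zero at the start; "wrist_torque": the same for the moment, N m; "opening": finger opening in mm.
Only numpy, scipy, OpenCV 4.12 (cv2) and the standard library are available. Lean on these libraries where they do the work, as an engineer would, in place of code of your own. Each camera call takes 0.05 s, during which the arm holds its last target.

## Working session

There is one attempt and no reset: what is moved stays moved. The work goes in short steps, Python scripts to look and compute and a shell command to move; the robot and the scene stay as the last step left them, time stands still between calls to the robot, and variables do not carry over. Pictures are saved under pics/ and viewed, and the job is handed in when it is done.

```bash
mkdir -p pics; ls
python3 - <<'E'
from rig import env
import cv2,numpy as np
s=env.get_state()
print(s['clock'],s['position'],s['orientation'],s['wrist_force'],s['opening'],env.grasp_offset)
for n in("scene","top"):
    c=env.capture(n); cv2.imwrite(f"pics/{n}0.png",c["color"]); np.savez(f"{n}0.npz",**c)
    print(n,c['camera_matrix'],c['rvec'],c['tvec'])
E
```

```text
pics
0.0 [230.64141791 553.58025103 221.5234528 ] [[-9.23075623e-01  3.84617629e-01 -8.21027120e-04]
 [ 3.84618494e-01  9.23074002e-01 -1.73208734e-03]
 [ 9.16774646e-05 -1.91462981e-03 -9.99998163e-01]] [ 1.14645408 -0.22751356 -0.067798  ] 87.99209942112844 18.700000000000003
scene [[398.3849499    0.         278.14986418]
 [  0.         398.3849499  209.22040004]
 [  0.           0.           1.        ]] [ 1.85066406  1.95218969 -0.579807  ] [  -5.96975744 -348.3677573  1267.56288599]
top [[395.12917914   0.         275.20525399]
 [  0.         395.12917914 209.97430737]
 [  0.           0.           1.        ]] [ 2.17206558 -2.13116203  0.13091406] [ 42.47016523 434.42587794 929.9107907 ]
```

View pics/scene0.png

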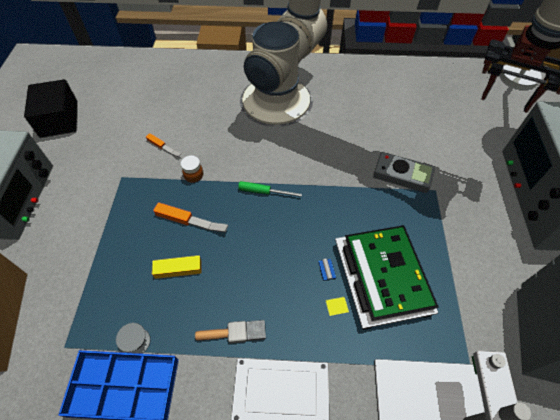

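View pics/top0.png

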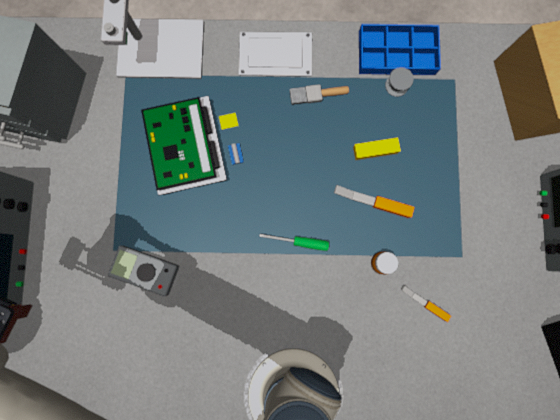

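The top view shows the unit at (185,145) with its front facing right. The fulcrum is at (235,153), the mark at (229,121), the shim at (377,148) and the large bar from (335,190) to (413,208). The small look-alike bar is at (427,303).

```bash
cat > h.py <<'E'
import numpy as np,cv2
def load(n): return dict(np.load(n+".npz"))
def T(c):
    R,_=cv2.Rodrigues(c['rvec']); return R,c['tvec'].reshape(3)
def ray(c,uv,z):
    R,t=T(c); K=c['camera_matrix']; uv=np.atleast_2d(uv).astype(float)
    d=(np.linalg.inv(K)@np.c_[uv,np.ones(len(uv))].T).T@R   # R^T d
    o=-R.T@t
    s=(z-o[2])/d[:,2]
    return o+d*s[:,None]
def cloud(c):
    R,t=T(c);K=c['camera_matrix'];z=c['z_map'].astype(float)
    v,u=np.mgrid[:z.shape[0],:z.shape[1]]
    p=np.stack([(u-K[0,2])/K[0,0]*z,(v-K[1,2])/K[1,1]*z,z],-1)-t
    return p@R
def mask(c,lo,hi,box=None):
    h=cv2.cvtColor(c['color'],cv2.COLOR_BGR2HSV); m=cv2.inRange(h,np.array(lo),np.array(hi))
    if box:
        k=np.zeros_like(m);u0,u1,v0,v1=box;k[v0:v1,u0:u1]=255;m&=k
    return m
def rect(m):
    cs,_=cv2.findContours(m,cv2.RETR_EXTERNAL,cv2.CHAIN_APPROX_NONE); k=max(cs,key=cv2.contourArea)
    return k[:,0,:],cv2.boxPoints(cv2.minAreaRect(k)),cv2.contourArea(k)
def wrect(c,m,z):
    k,_,a=rect(m); P=ray(c,k,z)[:,:2].astype(np.float32)
    r=cv2.minAreaRect(P); return r,a
E
python3 - <<'E'
from h import *
np.set_printoptions(precision=1,suppress=True)
c=load("top0"); s=load("scene0")
Y=([22,120,100],[35,255,255]);O=([8,150,120],[21,255,255]);B=([100,120,80],[125,255,255])
for nm,cc,rng,box,z in[("shim",c,Y,(340,420,130,170),27),("shimS",s,Y,(140,210,250,285),27),("mark",c,Y,(212,245,105,135),0),("markS",s,Y,(320,352,290,320),0),
  ("handle",c,O,(360,420,190,225),26),("handleS",s,O,(145,200,195,230),26),("ful",c,B,(222,250,138,170),7),("fulS",s,B,(312,342,252,285),7)]:
    print(nm,wrect(cc,mask(cc,*rng,box),z))
p=cloud(c); ps=cloud(s)
print("heights top", [p[v,u] for u,v in((377,148),(229,121),(236,152),(395,207),(360,197),(342,190),(300,200),(215,175),(180,130))])
print("heights sc", [ps[v,u] for u,v in((176,267),(337,306),(327,268),(173,213),(205,221),(222,229),(260,230),(390,270))])
E
python3 - <<'E'
import cv2,numpy as np
a=cv2.imread('pics/top0.png');b=cv2.imread('pics/scene0.png')
x=cv2.resize(a[85:205,135:255],None,fx=4,fy=4,interpolation=2)
cv2.imwrite('pics/z1.png',x)
cv2.imwrite('pics/z2.png',cv2.resize(b[215:335,300:450],None,fx=5,fy=5,interpolation=2)[:600])
E
```

```text
shim (((592.9520263671875, -196.7335205078125), (39.283687591552734, 113.91488647460938), 9.964900970458984), 643.5)
shimS (((597.7642211914062, -200.808837890625), (38.122718811035156, 109.4495849609375), 9.943334579467773), 630.0)
mark (((666.88671875, 176.43682861328125), (36.891448974609375, 44.36955642700195), 14.004406929016113), 210.0)
markS (((666.736083984375, 174.6291961669922), (35.97209167480469, 44.182769775390625), 14.629021644592285), 274.0)
handle (((447.8387756347656, -236.9418182373047), (94.81570434570312, 28.999277114868164), 74.2427978515625), 72.5)
handleS (((451.5551452636719, -239.1463623046875), (95.1916732788086, 27.80440330505371), 74.18045043945312), 308.0)
ful (((581.471435546875, 143.63165283203125), (51.63922882080078, 9.881624221801758), 13.980097770690918), 57.5)
fulS (((583.134521484375, 142.47906494140625), (52.400028228759766, 10.324592590332031), 14.749283790588379), 66.5)
heights top [array([ 593.5, -198.6,   25. ]), array([666.6, 174.6,  -2.3]), array([581.1, 152.4,  10.9]), array([ 447.1, -241.1,   22.2]), array([ 471.9, -158.3,   11.6]), array([ 487.7, -112.9,   17.2]), array([463.6, -10.7,  -0.9]), array([512.6, 196.6,  49.7]), array([622.5, 286. ,  50.9])]
heights sc [array([ 602.7, -198.8,   25.7]), array([667.5, 175.3,   1. ]), array([579.2, 153. ,   9.5]), array([ 454.2, -236.1,   23. ]), array([ 465.3, -154.9,    9.2]), array([ 494.2, -105.9,   22.9]), array([478.6, -14. ,  -0.6]), array([594. , 290.5,  47.1])]
```

View pics/z1.png

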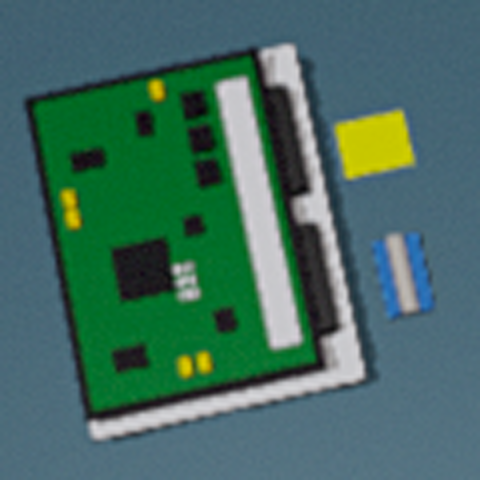

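View pics/z2.png

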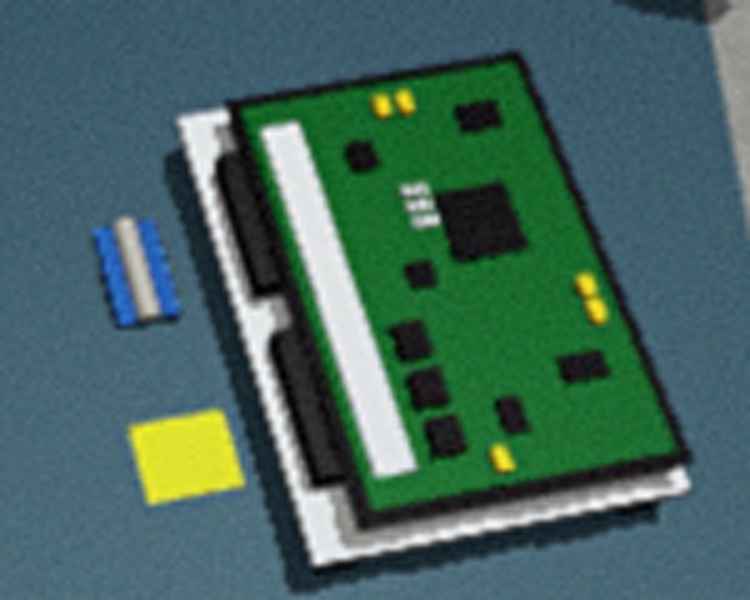

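```bash
cat >> h.py <<'E'
from scipy.spatial.transform import Rotation as Ro
def unitframe():
    u=np.load('unit.npz'); return u['o'],u['R']
def toolR(xdir_deg,pitch=0):
    # tool down, tool x along world angle; pitch>0 : tool x nose down
    a=np.radians(xdir_deg); x=np.array([np.cos(a),np.sin(a),0]); z=np.array([0,0,-1.]); y=np.cross(z,x)
    return np.c_[x,y,z]@Ro.from_euler('y',-pitch,degrees=True).as_matrix()
def plan(p0,R0,p1,R1,n):
    rv=Ro.from_matrix(R0.T@R1).as_rotvec(degrees=True)/n
    R=R0.copy(); out=[]
    for i in range(n):
        out.append((np.round(R.T@((p1-p0)/n),1).tolist(),np.round(rv,2).tolist())); R=R@Ro.from_rotvec(rv,degrees=True).as_matrix()
    return out
def pose():
    from rig import env
    s=env.get_state(); return np.array(s['position']),np.array(s['orientation']),s
E
python3 - <<'E'
from h import *
np.set_printoptions(precision=2,suppress=True)
c=load("top0"); s=load("scene0")
B=([100,120,80],[125,255,255]);Y=([22,120,100],[35,255,255])
M=[];F=[];A=[]
for cc,bf,bm in((c,(222,250,138,170),(212,245,105,135)),(s,(312,342,252,285),(320,352,290,320))):
    m=mask(cc,*B,bf); v,u=np.nonzero(m); P=ray(cc,np.c_[u,v],7)[:,:2].astype(np.float32)
    r=cv2.minAreaRect(P); print(r); F.append(r[0])
    r,_=wrect(cc,mask(cc,*Y,bm),0); M.append(r[0]); A.append(r[2])
    # unit outline rim (white at lip top?) 
print(F,M,A)
F=np.mean(F,0);M=np.mean(M,0); d=M-F; print(F,M,np.linalg.norm(d),np.degrees(np.arctan2(d[1],d[0])))
# line of front edge: cloud points >30mm high near front
p=cloud(c); sel=(p[...,2]>30)&(p[...,2]<75)&(p[...,0]>450)&(p[...,0]<760)&(p[...,1]>130)&(p[...,1]<450)
q=p[sel]; r=cv2.minAreaRect(q[:,:2].astype(np.float32)); print(r, np.percentile(q[:,2],[5,50,95]))
print(cv2.boxPoints(r))
# ridge: others
sel=(p[...,2]>12)&(p[...,0]>660)&(p[...,0]<780)&(p[...,1]<100)&(p[...,1]>-100); q=p[sel]; print("brush",q.min(0),q.max(0))
E
```

```text
((578.5157470703125, 154.43008422851562), (52.11637496948242, 32.37287139892578), 14.142704010009766)
((579.99755859375, 152.96726989746094), (53.126895904541016, 32.20711898803711), 14.749295234680176)
[(578.5157470703125, 154.43008422851562), (579.99755859375, 152.96726989746094)] [(666.88671875, 176.43682861328125), (666.736083984375, 174.6291961669922)] [14.004406929016113, 14.629021644592285]
[579.26 153.7 ] [666.81 175.53] 90.23620221525731 14.002763011999095
((594.5916748046875, 279.984619140625), (219.9780731201172, 168.54515075683594), 13.70708179473877) [32.06 50.63 54.67]
[[467.77 335.79]
 [507.7  172.05]
 [721.42 224.17]
 [681.48 387.92]]
brush [711.62 -99.94  12.06] [762.88  19.18  24.98]
```

Run:
```python
from h import *
a=np.radians(104.0); x=np.array([np.cos(a),np.sin(a),0]); z=np.array([0,0,1.]); np.savez('unit.npz',o=np.array([614.6,198.4,0]),R=np.c_[x,np.cross(z,x),z])
p,R,s=pose()
for r in plan(p,R,np.array([453.,-225,200]),toolR(74.2),15): print(r)
```

```text
([-33.6, -42.2, 1.5], [-0.01, 0.0, 5.55])
([-37.6, -38.8, 1.5], [-0.01, 0.0, 5.55])
([-41.1, -34.9, 1.5], [-0.01, 0.0, 5.55])
([-44.3, -30.8, 1.5], [-0.01, 0.0, 5.55])
([-47.1, -26.4, 1.5], [-0.01, 0.0, 5.55])
([-49.4, -21.7, 1.5], [-0.01, 0.0, 5.55])
([-51.3, -16.8, 1.5], [-0.01, 0.0, 5.55])
([-52.7, -11.8, 1.5], [-0.01, 0.0, 5.55])
([-53.6, -6.7, 1.5], [-0.01, 0.0, 5.55])
([-54.0, -1.4, 1.5], [-0.01, 0.0, 5.55])
([-53.8, 3.8, 1.5], [-0.01, 0.0, 5.55])
([-53.2, 9.0, 1.4], [-0.01, 0.0, 5.55])
([-52.1, 14.1, 1.4], [-0.01, 0.0, 5.55])
([-50.5, 19.0, 1.4], [-0.01, 0.0, 5.55])
([-48.4, 23.8, 1.4], [-0.01, 0.0, 5.55])
```

```bash
python3 -m crank '[{"translation":[-34,-42,1.5],"twist":[0,0,5.5]},{"translation":[-38,-39,1.5],"twist":[0,0,5.5]},{"translation":[-41,-35,1.5],"twist":[0,0,5.5]},{"translation":[-44,-31,1.5],"twist":[0,0,5.5]},{"translation":[-47,-26,1.5],"twist":[0,0,5.5]}]'
python3 -m crank '[{"translation":[-49,-22,1.5],"twist":[0,0,5.5]},{"translation":[-51,-17,1.5],"twist":[0,0,5.5]},{"translation":[-53,-12,1.5],"twist":[0,0,5.5]},{"translation":[-54,-7,1.5],"twist":[0,0,5.5]},{"translation":[-54,-1,1.5],"twist":[0,0,5.5]}]'
python3 -m crank '[{"translation":[-54,4,1.5],"twist":[0,0,5.5]},{"translation":[-53,9,1.5],"twist":[0,0,5.5]},{"translation":[-52,14,1.5],"twist":[0,0,5.5]},{"translation":[-50,19,1.5],"twist":[0,0,5.5]},{"translation":[-48,24,1.5],"twist":[0,0,5.5]}]'
python3 -m crank '[{"translation":[0,0,0],"twist":[0,0,0]}]'
cat >> h.py <<'E'
def wcap(name):
    from rig import env
    p,R,s=pose(); c=env.capture("wrist"); M=c['mount']
    Rt=R@M[:3,:3]; t=R@M[:3,3]+p
    c['rvec']=cv2.Rodrigues(Rt.T)[0]; c['tvec']=-Rt.T@t
    np.savez(name+'.npz',**c); cv2.imwrite(f'pics/{name}.png',c['color']); return c
E
python3 - <<'E'
from h import *
c=wcap('w1'); print(c['mount'])
E
```

```text
clock: 0.72
position: [305.7, 292.8, 214.7]
orientation: [[-0.639, 0.769, -0.0], [0.769, 0.639, -0.0], [-0.0, -0.0, -1.0]]
wrist_force: [0.9, -0.2, -0.3]
opening: 87.7
clock: 1.35
position: [380.7, 33.1, 207.4]
orientation: [[-0.211, 0.977, 0.0], [0.977, 0.211, 0.0], [-0.0, 0.0, -1.0]]
wrist_force: [-0.1, 1.1, -0.5]
opening: 87.8
clock: 1.98
position: [457.8, -224.5, 199.7]
orientation: [[0.264, 0.964, -0.0], [0.964, -0.264, 0.0], [0.0, -0.0, -1.0]]
wrist_force: [0.4, 0.5, -0.0]
opening: 87.5
clock: 2.1
position: [457.3, -225.3, 198.0]
orientation: [[0.265, 0.964, -0.004], [0.964, -0.265, 0.001], [0.0, -0.004, -1.0]]
wrist_force: [-1.5, 0.5, -0.9]
opening: 88.1
[[-6.13307359e-04 -9.68219787e-01 -2.50100115e-01  6.92619052e+01]
 [ 9.99999812e-01 -6.00533728e-04 -1.27383409e-04 -9.65409813e-01]
 [-2.68584177e-05 -2.50100146e-01  9.68219973e-01 -1.61622754e+02]
 [ 0.00000000e+00  0.00000000e+00  0.00000000e+00  1.00000000e+00]]
```

View pics/w1.png

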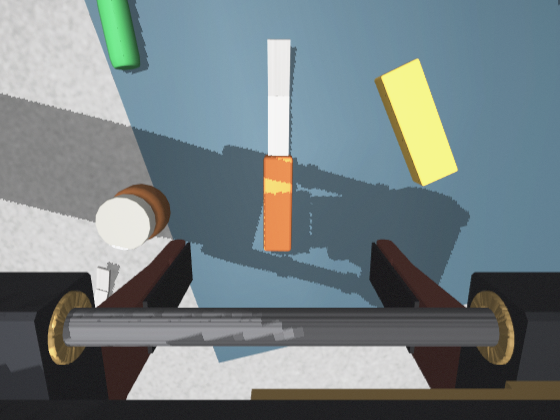

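The wrist view shows the bar straight ahead, with the handle at (264–292, 157–250) and the toe tip at (279,40). The shim is at (417,122).

Run:
```python
from h import *
np.set_printoptions(precision=1,suppress=True)
c=dict(np.load('w1.npz'))
r=wrect(c,mask(c,[5,110,110],[22,255,255],(255,300,150,256)),26); print(r)
Yl=mask(c,[22,60,200],[35,255,255],(370,465,50,195)); cv2.imwrite('pics/m.png',Yl); print(wrect(c,Yl,27))
print(ray(c,[[279,40],[279,97],[271,157],[292,157],[264,250],[291,250]],np.array([25,5,26,26,26,26.])))
P=cloud(c); print(P[200,278],P[120,415],P[50,279],P[130,279])
```

```text
(((449.4655456542969, -235.52493286132812), (94.67436981201172, 27.505035400390625), 74.02986907958984), 2556.5)
(((595.0296630859375, -197.96165466308594), (35.325233459472656, 109.32240295410156), 9.917768478393555), 4656.0)
[[ 490.1  -95.1   25. ]
 [ 477.7 -139.5    5. ]
 [ 456.  -190.3   26. ]
 [ 475.  -195.5   26. ]
 [ 424.  -277.5   26. ]
 [ 450.1 -284.7   26. ]]
[ 451.3 -231.8   25.8] [ 591.6 -192.8   25.8] [ 488.1 -102.4   22.5] [ 469.6 -168.9   12.4]
```

View pics/m.png

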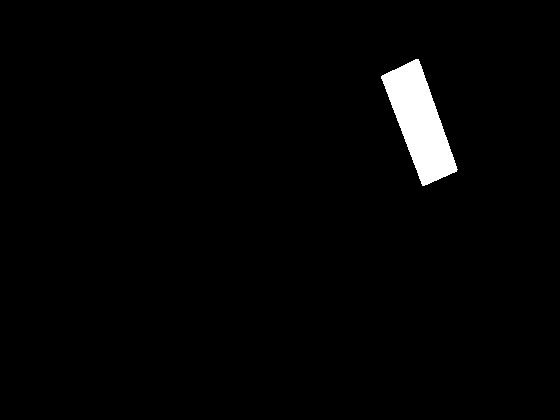

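Run:
```python
from h import *
p,R,s=pose(); print(p,R)
for r in plan(p,R,np.array([452.7,-224,3]),toolR(74.1),4): print(r)
```

```text
[ 457.25573402 -223.6332713   198.72132292] [[ 2.62669451e-01  9.64882329e-01 -2.61721942e-03]
 [ 9.64885376e-01 -2.62665579e-01  1.73325151e-03]
 [ 9.84930296e-04 -2.98058896e-03 -9.99995073e-01]]
([-0.4, -0.9, 48.9], [-0.04, -0.01, 0.17])
([-0.4, -1.0, 48.9], [-0.04, -0.01, 0.17])
([-0.4, -1.0, 48.9], [-0.04, -0.01, 0.17])
([-0.4, -1.0, 48.9], [-0.04, -0.01, 0.17])
```

```bash
python3 -m crank '[{"translation":[-0.4,-1,49],"twist":[0,0,0.3]},{"translation":[-0.4,-1,49],"twist":[0,0,0.3]},{"translation":[-0.4,-1,49],"twist":[0,0,0]},{"translation":[-0.4,-1,32],"twist":[0,0,0]},{"translation":[0,0,16],"twist":[0,0,0]}]'
python3 -m crank '[{"translation":[0,0,0],"twist":[0,0,0]}]'
```

```text
clock: 2.78
position: [452.5, -221.4, 3.5]
orientation: [[0.269, 0.963, -0.002], [0.963, -0.269, 0.002], [0.001, -0.002, -1.0]]
wrist_force: [0.1, -0.1, 0.3]
opening: 88.1
clock: 2.9
position: [453.1, -222.3, 4.8]
orientation: [[0.27, 0.963, -0.001], [0.963, -0.27, 0.001], [0.0, -0.001, -1.0]]
wrist_force: [0.3, 0.1, -0.3]
opening: 88.0
```

```bash
python3 -m crank '[{"translation":[0,0,1],"twist":[0,0,0]},{"translation":[0,0,0],"twist":[0,0,0]},{"translation":[0,0,0],"twist":[0,0,0]},{"translation":[0,0,0],"twist":[0,0,0]},{"translation":[0,0,0],"twist":[0,0,0]}]' 1 55
python3 -m crank '[{"translation":[0,0,0],"twist":[0,0,0]},{"translation":[0,0,0],"twist":[0,0,0]}]'
```

```text
clock: 3.52
position: [453.4, -223.3, 4.2]
orientation: [[0.271, 0.963, 0.0], [0.963, -0.271, -0.0], [-0.0, 0.0, -1.0]]
wrist_force: [0.1, 0.1, 0.5]
opening: 41.6
clock: 3.78
position: [453.6, -223.3, 4.1]
orientation: [[0.271, 0.963, 0.0], [0.963, -0.271, -0.0], [0.0, 0.0, -1.0]]
wrist_force: [1.3, -0.2, -0.1]
opening: 27.6
```

```bash
python3 -m crank '[{"translation":[0,0,-10],"twist":[0,0,0]},{"translation":[0,0,-25],"twist":[0,0,0]},{"translation":[0,0,-35],"twist":[0,0,0]},{"translation":[0,0,-20],"twist":[0,0,0]},{"translation":[0,0,0],"twist":[0,0,0]}]'
cat >> h.py <<'E'
HEEL=np.array([89.7,0,-1.]); TIP=np.array([135.7,0,-21.2])
def tcp_for(pt,ux,uy,z,pitch,yaw=104.0):
    o,U=unitframe(); w=o+U@np.array([ux,uy,z]); R=toolR(yaw,pitch); return w-R@pt,R
def rep(p1,R1,n):
    p,R,s=pose(); print('now',p.round(1),'to',p1.round(1),'F',np.round(s['wrist_force'],1))
    for r in plan(p,R,p1,R1,n): print(r)
def where():
    p,R,s=pose(); o,U=unitframe()
    x=R[:,0]; print('clock',s['clock'],'pitch',np.degrees(np.arcsin(-x[2])).round(2),'yaw',np.degrees(np.arctan2(x[1],x[0])).round(2),'F',np.round(s['wrist_force'],1))
    print('TCP u',(U.T@(p-o)).round(1),'heel u',(U.T@(p+R@HEEL-o)).round(1),'tip u',(U.T@(p+R@TIP-o)).round(1))
E
python3 - <<'E'
from h import *
wcap('w2'); where(); rep(*tcp_for(HEEL,-115,45,70,18),7)
E
```

```text
clock: 4.4
position: [454.1, -223.6, 95.5]
orientation: [[0.271, 0.963, 0.002], [0.963, -0.271, -0.001], [-0.001, 0.003, -1.0]]
wrist_force: [0.2, 0.2, -7.4]
opening: 27.6
clock 4.45 pitch 0.0 yaw 74.28 F [-0.3  0.1 -7.4]
TCP u [-370.1  258.4   93.8] heel u [-292.2  214.    94.8] tip u [-252.3  191.2  115. ]
now [ 453.4 -223.2   93.8] to [619.5  -7.1  96.8] F [-0.3  0.1 -7.4]
([36.1, 14.5, -0.4], [-0.67, -2.51, -4.21])
([34.9, 17.1, -1.8], [-0.67, -2.51, -4.21])
([33.5, 19.6, -3.1], [-0.67, -2.51, -4.21])
([31.8, 22.1, -4.3], [-0.67, -2.51, -4.21])
([29.9, 24.4, -5.4], [-0.67, -2.51, -4.21])
([27.7, 26.6, -6.3], [-0.67, -2.51, -4.21])
([25.4, 28.6, -7.2], [-0.67, -2.51, -4.21])
```

View pics/w2.png

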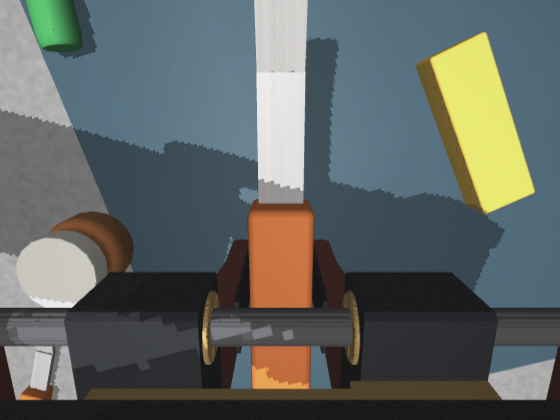

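Run:
```python
from h import *
c=dict(np.load('w2.npz')); M=np.linalg.inv(c['mount']); K=c['camera_matrix']
for n,q in (('heel',[89.7-1,10,-8]),('handlefront top',[47.5-12.8,14,-22]),('heelL',[89,-10,-8]),('hfL',[34.7,-14,-22]),('shank start',[34.7,10,-8])):
    x=M@np.r_[q,1]; print(n,(K@x[:3]/x[2])[:2].round(1))
P=cloud(c); 
for v in (20,50,80,110,140,170,195,225,260): print(v,(P[v,281]).round(1))
```

```text
heel [307.6  67.8]
handlefront top [317.6 205.4]
heelL [258.2  67. ]
hfL [248.5 205.5]
shank start [305.4 197.8]
20 [ 481.9 -122.   107.4]
50 [ 479.1 -131.7  104.3]
80 [ 476.1 -142.4  102.6]
110 [ 472.9 -153.9  103.5]
140 [ 469.6 -165.8  103. ]
170 [ 466.1 -178.2  102.7]
195 [ 463.1 -188.8  103.3]
225 [ 460.5 -197.8  117.9]
260 [ 456.2 -213.   117. ]
```

```bash
python3 -m crank '[{"translation":[36,14.5,-0.5],"twist":[-0.7,-2.5,-4.2]},{"translation":[35,17,-2],"twist":[-0.7,-2.5,-4.2]},{"translation":[33.5,19.5,-3],"twist":[-0.7,-2.5,-4.2]},{"translation":[32,22,-4.5],"twist":[-0.7,-2.5,-4.2]},{"translation":[30,24.5,-5.5],"twist":[-0.7,-2.5,-4.2]}]'
python3 -m crank '[{"translation":[27.5,26.5,-6.5],"twist":[-0.7,-2.5,-4.2]},{"translation":[25.5,28.5,-7],"twist":[-0.7,-2.5,-4.2]},{"translation":[0,0,0],"twist":[0,0,0]},{"translation":[0,0,0],"twist":[0,0,0]}]'
python3 - <<'E'
from h import *
c=wcap('w3'); where(); rep(*tcp_for(HEEL,-100,45,14.5,18),3)
from rig import env
for n in("scene","top"):
    c=env.capture(n); cv2.imwrite(f"pics/{n}3.png",c["color"]); np.savez(f"{n}3.npz",**c)
E
```

```text
clock: 5.08
position: [571.3, -67.1, 94.1]
orientation: [[-0.092, 0.995, 0.037], [0.97, 0.098, -0.22], [-0.223, 0.016, -0.975]]
wrist_force: [-0.5, 0.1, -6.8]
opening: 27.5
clock: 5.58
position: [617.9, -7.0, 95.6]
orientation: [[-0.229, 0.97, 0.075], [0.923, 0.241, -0.298], [-0.308, 0.0, -0.952]]
wrist_force: [0.2, 0.1, -6.9]
opening: 27.7
clock 5.625 pitch 17.93 yaw 103.88 F [ 0.9  0.4 -6.3]
TCP u [-200.7   46.4   96.3] heel u [-115.1   46.3   69.7] tip u [-65.1  46.2  74.7]
now [618.1  -7.6  96.3] to [615.8   7.4  41.3] F [ 0.9  0.4 -6.3]
([10.4, 0.4, 15.9], [0.02, -0.02, -0.04])
([10.4, 0.5, 15.9], [0.02, -0.02, -0.04])
([10.5, 0.5, 15.9], [0.02, -0.02, -0.04])
```

View pics/w3.png

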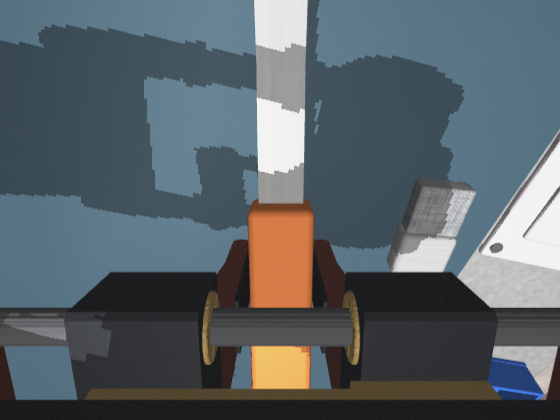

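View pics/scene3.png

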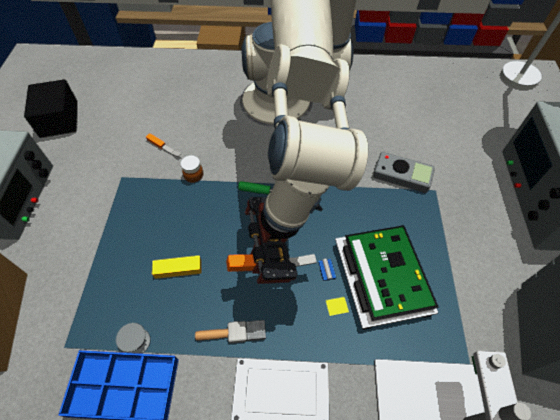

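The scene view shows the bar lined up with the fulcrum (326,268), its toe tip near (317,259). I'll check that against the kinematics.

```bash
python3 - <<'E'
from h import *
o,U=unitframe()
for n in('scene3','top3'):
    c=load(n); im=cv2.imread(f'pics/{n}.png')
    pts=np.array([o+U@np.array(q) for q in([-65.1,36.2,74.7],[-65.1,56.2,74.7],[-35,20,12],[-35,70,12],[0,-110,57],[0,110,57.])])
    uv=cv2.projectPoints(pts,c['rvec'],c['tvec'],c['camera_matrix'],None)[0][:,0]; print(n,uv.round(1).tolist())
    for q in uv: cv2.circle(im,tuple(int(round(a*16)) for a in q),16,(255,0,255),-1,shift=4)
    x,y=int(uv[0][0]),int(uv[0][1]); cr=im[y-50:y+70,x-70:x+70]; cv2.imwrite(f'pics/{n}c.png',cv2.resize(cr,None,fx=4,fy=4,interpolation=0))
E
python3 -c "
import cv2,numpy as np
a=cv2.imread('pics/scene3c.png');b=cv2.imread('pics/top3c.png')
cv2.imwrite('pics/cc3.png',cv2.resize(np.hstack([a,b]),(800,343)))"
```

```text
scene3 [[318.0, 261.7], [315.8, 253.7], [330.1, 277.4], [324.7, 258.2], [365.2, 323.4], [336.6, 232.1]]
top3 [[244.3, 139.0], [246.2, 147.0], [233.4, 143.1], [237.6, 162.0], [206.3, 90.6], [224.9, 176.5]]
```

View pics/cc3.png

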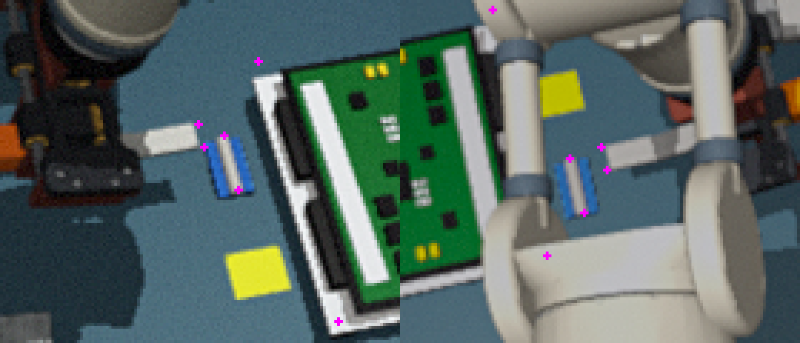

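Run:
```python
from h import *
p,R,s=pose()
p1,R1=tcp_for(HEEL,-100,45,30,18); p2,_=tcp_for(HEEL,-68,45,17,18)
print((R.T@(p1-p)).round(1),(R.T@(p2-p1)).round(1),Ro.from_matrix(R.T@R1).as_rotvec(degrees=True).round(2))
```

```text
[27.4  1.  33.8] [34.4 -0.1  2.5] [ 0.14 -0.05 -0.19]
```

```bash
python3 -m crank '[{"translation":[9,0.5,11],"twist":[0,0,-0.2]},{"translation":[9,0.5,11],"twist":[0,0,0]},{"translation":[9,0,11],"twist":[0,0,0]},{"translation":[17,0,1],"twist":[0,0,0]},{"translation":[17,0,1],"twist":[0,0,0]}]'
python3 -m crank '[{"translation":[0,0,0],"twist":[0,0,0]}]'
python3 - <<'E'
from h import *
where()
where()
E
```

```text
clock: 6.35
position: [608.4, 40.4, 45.4]
orientation: [[-0.232, 0.97, 0.078], [0.923, 0.245, -0.298], [-0.308, 0.003, -0.951]]
wrist_force: [0.1, 0.2, -6.3]
opening: 28.1
clock: 6.48
position: [608.3, 41.0, 45.4]
orientation: [[-0.234, 0.969, 0.078], [0.922, 0.247, -0.298], [-0.308, 0.003, -0.951]]
wrist_force: [-0.3, -0.2, -6.7]
opening: 28.0
clock 6.475 pitch 17.94 yaw 104.24 F [-0.3 -0.2 -6.7]
TCP u [-151.2   44.2   45.4] heel u [-65.5  44.5  18.7] tip u [-15.6  44.8  23.7]
clock 6.475 pitch 17.94 yaw 104.24 F [-0.3 -0.2 -6.7]
TCP u [-151.2   44.2   45.4] heel u [-65.5  44.5  18.7] tip u [-15.6  44.8  23.7]
```

```bash
for i in 1 2 3; do python3 -m crank '[{"translation":[0.6,0,1.9],"twist":[0,0,0]},{"translation":[0,0,0],"twist":[0,0,0]}]' | egrep 'posit|force'; done
```

```text
position: [609.0, 38.8, 44.2]
wrist_force: [0.0, -0.8, -7.0]
position: [608.7, 38.8, 41.8]
wrist_force: [1.3, -0.1, -7.1]
position: [608.6, 39.0, 39.7]
wrist_force: [0.1, -0.5, -5.8]
```

```bash
for i in 1 2; do python3 -m crank '[{"translation":[0.3,0,0.95],"twist":[0,0,0]},{"translation":[0,0,0],"twist":[0,0,0]}]' | egrep 'posit|force'; python3 -c "
from h import *
where()"; done
```

```text
position: [608.7, 39.1, 38.8]
wrist_force: [0.1, -0.1, -6.6]
clock 7.475 pitch 17.97 yaw 104.1 F [ 0.1 -0.1 -6.6]
TCP u [-153.2   44.2   38.8] heel u [-67.5  44.4  12.1] tip u [-17.6  44.5  17.1]
position: [608.7, 39.1, 37.8]
wrist_force: [0.5, -0.0, -7.2]
clock 7.725 pitch 17.97 yaw 104.1 F [ 0.5 -0.  -7.2]
TCP u [-153.2   44.2   37.8] heel u [-67.6  44.4  11.1] tip u [-17.6  44.5  16.1]
```

```bash
for i in 1 2; do python3 -m crank '[{"translation":[0.3,0,0.95],"twist":[0,0,0]},{"translation":[0,0,0],"twist":[0,0,0]}]' | egrep 'posit|force'; done; python3 -c "
from h import *
where()"
```

```text
position: [609.0, 39.0, 37.4]
wrist_force: [-0.5, 0.1, -4.6]
position: [609.1, 38.9, 36.8]
wrist_force: [-1.4, -1.3, -1.5]
clock 8.225 pitch 18.0 yaw 104.07 F [-1.4 -1.3 -1.5]
TCP u [-153.5   43.9   36.8] heel u [-67.9  44.   10. ] tip u [-17.9  44.1  15. ]
```

```bash
python3 -m crank '[{"translation":[-0.7,0,-2.2],"twist":[0,0,0]},{"translation":[6.3,-0.2,-2.05],"twist":[0,0,0]},{"translation":[6.3,-0.2,-2.05],"twist":[0,0,0]},{"translation":[0,0,0],"twist":[0,0,0]}]'  | egrep 'posit|force'; python3 -c "
from h import *
where()"
python3 -m crank '[{"translation":[6.3,-0.1,-2.05],"twist":[0,0,0]},{"translation":[0,0,0],"twist":[0,0,0]}]'  | egrep 'posit|force'
python3 -m crank '[{"translation":[6.3,0,-2.05],"twist":[0,0,0]},{"translation":[0,0,0],"twist":[0,0,0]}]'  | egrep 'posit|force'; python3 -c "
from h import *
where()"
```

```text
position: [604.8, 52.7, 37.8]
wrist_force: [-0.1, -0.8, -6.7]
clock 8.725 pitch 17.95 yaw 104.17 F [-0.1 -0.8 -6.7]
TCP u [-139.    44.7   37.8] heel u [-53.4  45.   11.1] tip u [-3.4 45.2 16.1]
position: [603.3, 58.8, 38.1]
wrist_force: [0.1, 0.2, -6.3]
position: [601.8, 65.1, 38.3]
wrist_force: [0.0, -0.6, -7.8]
clock 9.225 pitch 17.96 yaw 104.12 F [ 0.  -0.6 -7.8]
TCP u [-126.2   44.7   38.3] heel u [-40.6  44.9  11.6] tip u [ 9.4 45.  16.6]
```

```bash
python3 -m crank '[{"translation":[5.4,0,-1.75],"twist":[0,0,0]},{"translation":[0.3,0,0.9],"twist":[0,0,0]},{"translation":[0,0,0],"twist":[0,0,0]}]'  | egrep 'posit|force'
python3 -m crank '[{"translation":[0.3,0,0.9],"twist":[0,0,0]},{"translation":[0,0,0],"twist":[0,0,0]}]'  | egrep 'posit|force'
python3 - <<'E'
from h import *
where()
from rig import env
for n in("scene","top"):
    c=env.capture(n); cv2.imwrite(f"pics/{n}4.png",c["color"]); np.savez(f"{n}4.npz",**c)
a=cv2.imread('pics/scene4.png')[215:335,240:400];b=cv2.imread('pics/top4.png')[80:200,170:330]
cv2.imwrite('pics/cc4.png',cv2.resize(np.hstack([a,b]),(800,300),interpolation=2))
E
```

```text
position: [600.6, 70.4, 37.6]
wrist_force: [-0.5, -0.0, -5.4]
position: [600.7, 70.2, 37.1]
wrist_force: [-0.1, 1.4, -2.1]
clock 9.85 pitch 17.97 yaw 104.08 F [-0.1  1.4 -2.1]
TCP u [-121.    44.5   37.1] heel u [-35.4  44.6  10.4] tip u [14.6 44.7 15.4]
```

View pics/cc4.png

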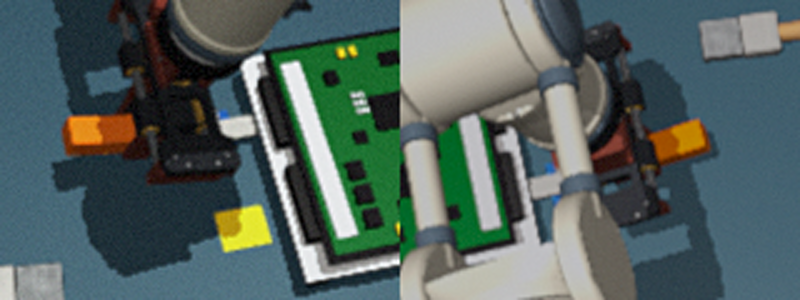

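```bash
python3 -m crank '[{"translation":[0.1,0,3.1],"twist":[0,2,0]},{"translation":[0.1,0,3.1],"twist":[0,2,0]},{"translation":[0.1,0,2.35],"twist":[0,1.5,0]},{"translation":[0.1,0,1.55],"twist":[0,1,0]},{"translation":[0,0,0],"twist":[0,0,0]}]'  | egrep 'posit|force'
python3 -c "
from h import *
where()"
python3 -m crank '[{"translation":[0.1,0,1.55],"twist":[0,1,0]},{"translation":[0.1,0,1.55],"twist":[0,1,0]},{"translation":[0.1,0,1.55],"twist":[0,1,0]},{"translation":[0,0,0],"twist":[0,0,0]}]'  | egrep 'posit|force'
python3 -c "
from h import *
where()"
```

```text
position: [601.3, 67.9, 27.0]
wrist_force: [-2.3, 3.8, 1.6]
clock 10.575 pitch 11.43 yaw 104.08 F [-2.3  3.8  1.6]
TCP u [-123.4   44.4   27. ] heel u [-35.3  44.6  10.2] tip u [13.8 44.7 20.9]
position: [601.5, 67.2, 22.2]
wrist_force: [-0.9, 3.0, 5.2]
clock 11.075 pitch 8.43 yaw 104.08 F [-0.9  3.   5.2]
TCP u [-124.1   44.5   22.2] heel u [-35.2  44.6  10. ] tip u [13.2 44.7 23.3]
```

```bash
for i in 1 2; do python3 -m crank '[{"translation":[0.1,0,1.5],"twist":[0,1,0]},{"translation":[0.1,0,1.5],"twist":[0,1,0]},{"translation":[0.1,0,1.5],"twist":[0,1,0]},{"translation":[0.1,0,1.5],"twist":[0,1,0]},{"translation":[0,0,0],"twist":[0,0,0]}]'  | egrep 'posit|force'
python3 -c "
from h import *
where()"; done
```

```text
position: [601.6, 66.8, 16.1]
wrist_force: [0.1, 1.3, 5.6]
clock 11.7 pitch 4.44 yaw 104.1 F [0.1 1.3 5.6]
TCP u [-124.6   44.5   16.1] heel u [-35.1  44.6  10.1] tip u [12.4 44.8 26.7]
position: [601.5, 66.7, 9.9]
wrist_force: [0.3, 0.0, 5.3]
clock 12.325 pitch 0.45 yaw 104.11 F [0.3 0.  5.3]
TCP u [-124.6   44.5    9.9] heel u [-34.9  44.7  10.2] tip u [11.2 44.9 30. ]
```

```bash
python3 -m crank '[{"translation":[0.1,0,1.5],"twist":[0,1,0]},{"translation":[0.1,0,1.5],"twist":[0,1,0]},{"translation":[0,0,0],"twist":[0,0,0]}]'  | egrep 'posit|force'
python3 -m crank '[{"translation":[0,0,0.75],"twist":[0,0.5,0]},{"translation":[0,0,0],"twist":[0,0,0]}]'  | egrep 'posit|force'
python3 -c "
from h import *
where()"
```

```text
position: [601.5, 66.8, 6.9]
wrist_force: [0.9, -1.9, 5.3]
position: [601.5, 66.9, 6.6]
wrist_force: [1.2, -2.0, 5.9]
clock 12.95 pitch -2.01 yaw 104.14 F [ 1.2 -2.   5.9]
TCP u [-124.4   44.5    6.6] heel u [-34.8  44.7  10.7] tip u [10.4 44.9 32.6]
```

```bash
python3 -m crank '[{"translation":[0,0,0.8],"twist":[0,0.5,0]},{"translation":[0,0,0],"twist":[0,0,0]}]'  | egrep 'posit|force'
python3 -c "
from h import *
where()"
```

```text
position: [601.5, 67.0, 6.6]
wrist_force: [-0.7, -0.7, 9.5]
clock 13.2 pitch -2.5 yaw 104.16 F [-0.7 -0.7  9.5]
TCP u [-124.3   44.5    6.6] heel u [-34.7  44.7  11.5] tip u [10.4 45.  33.7]
```

```bash
python3 -m crank '[{"translation":[0,0,-0.5],"twist":[0,0,0]},{"translation":[0,0,0],"twist":[0,0,0]},{"translation":[0,0,0],"twist":[0,0,0]},{"translation":[0,0,0],"twist":[0,0,0]}]' -1 
python3 -m crank '[{"translation":[0,0,0],"twist":[0,0,0]},{"translation":[0,0,-15],"twist":[0,0,0]},{"translation":[0,0,-40],"twist":[0,0,0]},{"translation":[0,0,-60],"twist":[0,0,0]},{"translation":[0,0,-60],"twist":[0,0,0]}]'
python3 - <<'E'
from h import *
c=wcap('w5'); where()
from rig import env
for n in("scene","top"):
    c=env.capture(n); cv2.imwrite(f"pics/{n}5.png",c["color"]); np.savez(f"{n}5.npz",**c)
E
```

```text
clock: 13.7
position: [600.9, 67.4, 5.3]
orientation: [[-0.245, 0.97, -0.009], [0.969, 0.245, 0.044], [0.044, 0.002, -0.999]]
wrist_force: [0.8, -0.5, 0.4]
opening: 64.2
clock: 14.32
position: [602.3, 59.7, 183.7]
orientation: [[-0.245, 0.97, -0.007], [0.969, 0.245, 0.044], [0.044, 0.004, -0.999]]
wrist_force: [1.4, -1.0, 0.1]
opening: 88.1
clock 14.375 pitch -2.33 yaw 104.19 F [-0.9 -0.8  5.1]
TCP u [-132.5   43.   194.4] heel u [-42.9  43.3 199. ] tip u [  2.2  43.8 221.1]
```

View pics/w5.png

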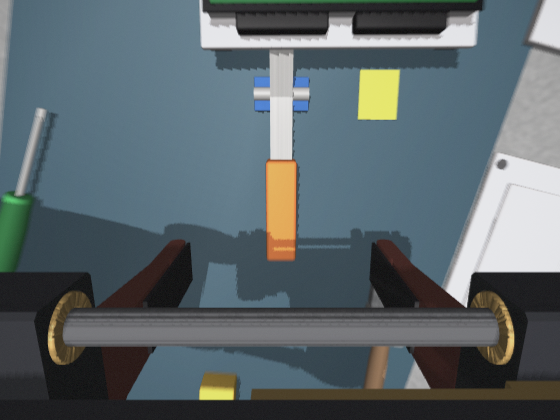

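View pics/scene5.png

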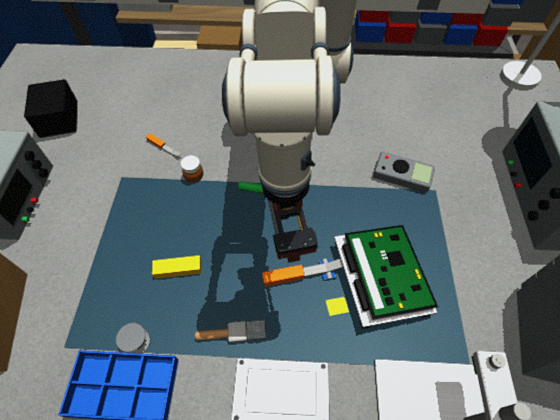

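Run:
```python
from h import *
o,U=unitframe()
c=dict(np.load('w5.npz')); P=cloud(c)
for u,v in((230,35),(300,40),(450,30),(281,55),(281,150),(281,200)): print((u,v),(U.T@(P[v,u]-o)).round(1))
for n in('top5','top0'):
    P=cloud(load(n)); print(n,(U.T@(P[175,217]-o)).round(1),(U.T@(P[95,207]-o)).round(1),(U.T@(P[100,150]-o)).round(1))
p,R,s=pose()
p1=np.array([601.5,-235.4,60.]);
rep(p1,toolR(99.9),5)
```

```text
(230, 35) [ 8.3 86.  40.1]
(300, 40) [ 4.7 29.8 40.3]
(450, 30) [ 12.6 -90.6  40.2]
(281, 55) [-4.4 45.  29.3]
(281, 150) [-83.9  44.7  16. ]
(281, 200) [-128.6   44.7   28. ]
top5 [ 17.2 103.   59.8] [   1.9 -106.5   40.1] [ 152.  -144.7    1.3]
top0 [20.5 94.8 27.2] [   5.2 -124.8    0.9] [ 152.8 -146.4   -2.3]
now [604.6  59.7 187.6] to [ 601.5 -235.4   60. ] F [-0.2  0.  -0.4]
([-58.1, -15.4, 22.9], [0.14, -0.48, 0.85])
([-58.1, -14.5, 23.4], [0.14, -0.48, 0.85])
([-58.1, -13.5, 24.0], [0.14, -0.48, 0.85])
([-58.1, -12.6, 24.5], [0.14, -0.48, 0.85])
([-58.1, -11.7, 25.0], [0.14, -0.48, 0.85])
```

```bash
python3 -m crank '[{"translation":[-58,-15.4,23],"twist":[0,-0.5,0.9]},{"translation":[-58,-14.5,23.5],"twist":[0,-0.5,0.9]},{"translation":[-58,-13.5,24],"twist":[0,-0.5,0.9]},{"translation":[-58,-12.6,24.5],"twist":[0,-0.5,0.8]},{"translation":[-58,-11.7,25],"twist":[0,-0.5,0.8]}]'
python3 -m crank '[{"translation":[0,0,0],"twist":[0,0,0]},{"translation":[0,0,0],"twist":[0,0,0]}]'
python3 - <<'E'
from h import *
c=wcap('w6'); rep(np.array([601.5,-235.4,4.]),toolR(99.9),2)
E
```

```text
clock: 15.1
position: [597.5, -228.4, 54.6]
orientation: [[-0.171, 0.985, 0.0], [0.985, 0.171, 0.001], [0.001, 0.001, -1.0]]
wrist_force: [-0.3, 0.6, 0.4]
opening: 87.5
clock: 15.35
position: [598.0, -226.4, 55.8]
orientation: [[-0.171, 0.985, 0.0], [0.985, 0.171, 0.002], [0.002, 0.001, -1.0]]
wrist_force: [-0.5, 0.2, 0.2]
opening: 87.8
now [ 598.5 -225.9   56.6] to [ 601.5 -235.4    4. ] F [0.  0.4 0.8]
([-5.0, 0.6, 26.3], [0.06, -0.03, 0.0])
([-4.9, 0.6, 26.3], [0.06, -0.03, 0.0])
```

View pics/w6.png

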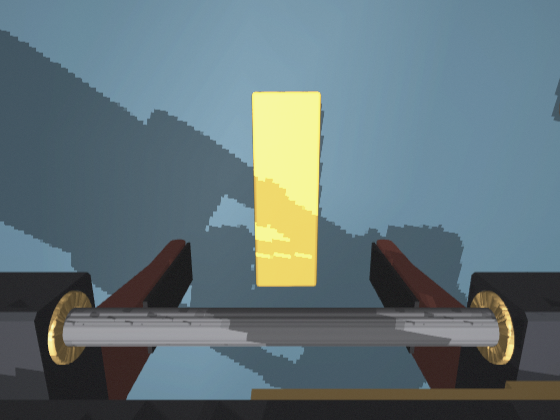

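The shim sits square between the open jaws at (252–321, 92–287).

```bash
python3 - <<'E'
from h import *
c=dict(np.load('w6.npz')); print(wrect(c,mask(c,[18,60,120],[35,255,255],(230,340,80,295)),27))
E
python3 -m crank '[{"translation":[-4.5,1,20],"twist":[0,0,0]},{"translation":[-4.5,0.5,20],"twist":[0,0,0]},{"translation":[0,0,12],"twist":[0,0,0]},{"translation":[0,0,0],"twist":[0,0,0]},{"translation":[0,0,0],"twist":[0,0,0]}]'
```

```text
(((595.6629028320312, -198.15789794921875), (35.60608673095703, 108.90399932861328), 9.979301452636719), 12460.5)
clock: 16.02
position: [601.5, -235.4, 4.5]
orientation: [[-0.171, 0.985, 0.002], [0.985, 0.171, 0.001], [0.001, 0.002, -1.0]]
wrist_force: [0.2, -0.2, 0.1]
opening: 87.9
```

```bash
python3 -m crank '[{"translation":[0,0.5,0],"twist":[0,0,0]},{"translation":[0,0,0],"twist":[0,0,0]},{"translation":[0,0,0],"twist":[0,0,0]},{"translation":[0,0,0],"twist":[0,0,0]},{"translation":[0,0,0],"twist":[0,0,0]}]' 1 40
python3 -m crank '[{"translation":[0,0,0],"twist":[0,0,0]},{"translation":[0,0,-10],"twist":[0,0,0]},{"translation":[0,0,-30],"twist":[0,0,0]},{"translation":[0,0,-15],"twist":[0,0,0]},{"translation":[0,0,0],"twist":[0,0,0]}]'
python3 - <<'E'
from h import *
c=wcap('w7'); where()
# grasp: shim centre 37.8 ahead of TCP. Staging: shim centre at u(-105,-45)
o,U=unitframe()
p1=o+U@np.array([-120-37.8,-45,60.]); rep(p1,toolR(104),6)
E
```

```text
clock: 16.65
position: [601.9, -235.3, 4.3]
orientation: [[-0.171, 0.985, 0.001], [0.985, 0.171, 0.001], [0.001, 0.002, -1.0]]
wrist_force: [0.4, 0.7, -0.5]
opening: 41.3
clock: 17.27
position: [602.8, -235.8, 61.3]
orientation: [[-0.171, 0.985, 0.005], [0.985, 0.171, -0.001], [-0.001, 0.005, -1.0]]
wrist_force: [-0.1, -0.9, -1.6]
opening: 35.5
clock 17.325 pitch -0.0 yaw 99.86 F [-0.3 -0.1 -1.7]
TCP u [-418.   117.1   59.7] heel u [-328.5  110.7   60.7] tip u [-282.7  107.4   80.9]
now [ 602.1 -235.5   59.7] to [696.4  56.2  60. ] F [-0.3 -0.1 -1.7]
([45.2, 23.8, 0.0], [0.02, 0.0, -0.69])
([44.9, 24.4, -0.0], [0.02, 0.0, -0.69])
([44.6, 24.9, -0.0], [0.02, 0.0, -0.69])
([44.3, 25.4, -0.0], [0.02, 0.0, -0.69])
([44.0, 26.0, -0.0], [0.02, 0.0, -0.69])
([43.7, 26.5, -0.0], [0.02, 0.0, -0.69])
```

View pics/w7.png

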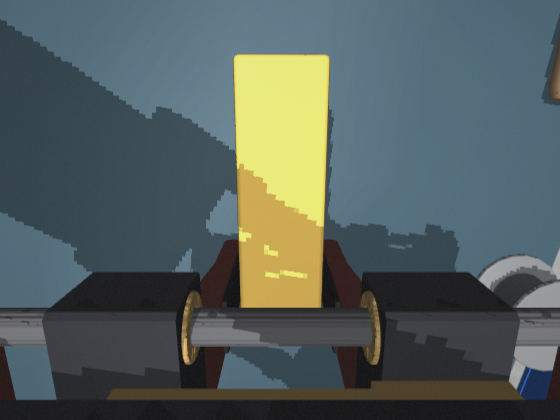

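```bash
python3 -m crank '[{"translation":[45,24,0],"twist":[0,0,-0.7]},{"translation":[45,24.5,0],"twist":[0,0,-0.7]},{"translation":[44.5,25,0],"twist":[0,0,-0.7]},{"translation":[44.5,25.5,0],"twist":[0,0,-0.7]},{"translation":[44,26,0],"twist":[0,0,-0.7]}]'
python3 -m crank '[{"translation":[44,26.5,0],"twist":[0,0,-0.7]},{"translation":[20,0,0],"twist":[0,0,0]},{"translation":[0,0,0],"twist":[0,0,0]},{"translation":[0,0,0],"twist":[0,0,0]}]'
python3 - <<'E'
from h import *
c=wcap('w8'); where()
o,U=unitframe()
p1=o+U@np.array([-95-37.8,-45,6]); rep(p1,toolR(104),3)
E
```

```text
clock: 17.95
position: [680.4, 9.3, 57.6]
orientation: [[-0.231, 0.973, -0.001], [0.973, 0.231, 0.001], [0.001, -0.001, -1.0]]
wrist_force: [0.5, -0.1, -1.1]
opening: 35.4
clock: 18.45
position: [691.2, 74.4, 59.2]
orientation: [[-0.242, 0.97, 0.001], [0.97, 0.242, 0.0], [-0.0, 0.001, -1.0]]
wrist_force: [0.6, -0.6, -1.0]
opening: 35.7
clock 18.5 pitch 0.0 yaw 103.95 F [ 0.  -1.  -2.4]
TCP u [-139.1  -44.5   59.5] heel u [-49.4 -44.6  60.5] tip u [ -3.4 -44.6  80.7]
now [691.4  74.2  59.5] to [690.4  80.4   6. ] F [ 0.  -1.  -2.4]
([2.1, 0.1, 17.8], [0.02, 0.0, -0.02])
([2.1, 0.2, 17.8], [0.02, 0.0, -0.02])
([2.1, 0.2, 17.8], [0.02, 0.0, -0.02])
```

View pics/w8.png

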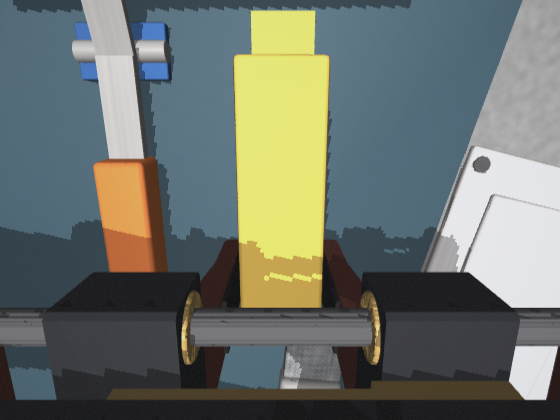

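```bash
python3 -m crank '[{"translation":[2,0.2,18],"twist":[0,0,0]},{"translation":[2,0.2,18],"twist":[0,0,0]},{"translation":[2,0.2,14],"twist":[0,0,0]},{"translation":[0,0,2],"twist":[0,0,0]},{"translation":[0,0,0],"twist":[0,0,0]}]'
python3 - <<'E'
from h import *
where();where()
E
```

```text
clock: 19.12
position: [690.9, 82.2, 7.6]
orientation: [[-0.243, 0.97, 0.001], [0.97, 0.243, 0.001], [0.001, 0.002, -1.0]]
wrist_force: [0.4, -1.3, -1.3]
opening: 35.7
clock 19.125 pitch -0.03 yaw 104.07 F [ 0.4 -1.3 -1.3]
TCP u [-131.2  -45.9    7.6] heel u [-41.5 -45.8   8.7] tip u [  4.4 -45.7  28.9]
clock 19.125 pitch -0.03 yaw 104.07 F [ 0.4 -1.3 -1.3]
TCP u [-131.2  -45.9    7.6] heel u [-41.5 -45.8   8.7] tip u [  4.4 -45.7  28.9]
```

```bash
python3 -m crank '[{"translation":[0,-0.7,2.3],"twist":[0,0,0]},{"translation":[0,0,0],"twist":[0,0,0]}]'
python3 -m crank '[{"translation":[14,0,0],"twist":[0,0,0]},{"translation":[14,0,0],"twist":[0,0,0]},{"translation":[8,0,0],"twist":[0,0,0]},{"translation":[0,0,0],"twist":[0,0,0]},{"translation":[0,0,0],"twist":[0,0,0]}]'
python3 - <<'E'
from h import *
c=wcap('w9');where()
E
```

```text
clock: 19.38
position: [690.3, 81.9, 5.8]
orientation: [[-0.243, 0.97, 0.002], [0.97, 0.243, 0.001], [0.0, 0.002, -1.0]]
wrist_force: [0.8, -0.4, -2.1]
opening: 35.7
clock: 20.0
position: [681.5, 116.8, 5.4]
orientation: [[-0.243, 0.97, 0.002], [0.97, 0.243, 0.001], [0.0, 0.002, -1.0]]
wrist_force: [0.1, 0.6, -2.6]
opening: 35.8
clock 20.05 pitch -0.02 yaw 104.05 F [ 0.  -0.2 -1.2]
TCP u [-95.6 -45.1   5.4] heel u [ -5.9 -45.1   6.5] tip u [ 40.1 -45.   26.7]
```

View pics/w9.png

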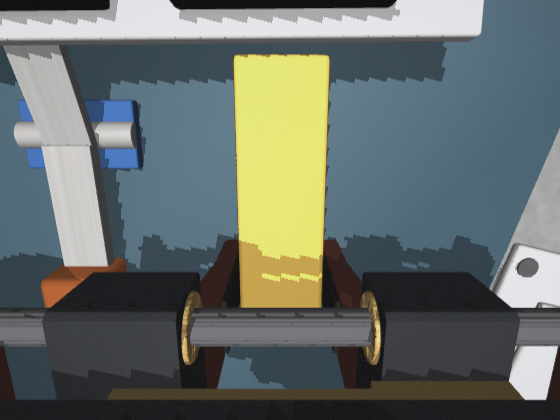

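Run:
```python
from h import *
o,U=unitframe(); c=dict(np.load('w9.npz'))
print((ray(c,[[237,57],[327,57]],28.)-o)@U); print((ray(c,[[150,42],[281,40],[430,38]],37.)-o)@U)
P=cloud(c); print((P[20,281]-o)@U,(P[33,281]-o)@U,(P[100,281]-o)@U)
```

```text
[[ -4.50991294 -28.82070752  28.        ]
 [ -4.48142552 -61.61577373  28.        ]]
[[ -1.20908418  -0.63784451  37.        ]
 [ -0.54639068 -44.81557648  37.        ]
 [  0.12146691 -95.01407743  37.        ]]
[  4.92723076 -44.80184114  39.68167361] [  1.00146482 -44.80437336  39.90488167] [-19.48859103 -44.8621862   27.99049287]
```

```bash
python3 -m crank '[{"translation":[10,0,0],"twist":[0,0,0]},{"translation":[10,0,0],"twist":[0,0,0]},{"translation":[0,0,0],"twist":[0,0,0]}]' | egrep 'pos|force'
python3 -m crank '[{"translation":[10,0,0],"twist":[0,0,0]},{"translation":[10,0,0],"twist":[0,0,0]},{"translation":[0.5,0,0.7],"twist":[0,0,0]},{"translation":[0,0,0],"twist":[0,0,0]}]'
python3 - <<'E'
from h import *
c=wcap('w10');where()
E
```

```text
position: [676.3, 137.4, 5.4]
wrist_force: [-0.0, 0.6, -0.9]
clock: 20.92
position: [671.5, 156.2, 4.6]
orientation: [[-0.243, 0.97, 0.001], [0.97, 0.243, 0.001], [0.0, 0.001, -1.0]]
wrist_force: [-0.7, -0.1, -1.8]
opening: 35.8
clock 20.975 pitch -0.02 yaw 104.06 F [-0.4  0.2 -1.7]
TCP u [-54.9 -45.    4.6] heel u [ 34.8 -45.    5.7] tip u [ 80.8 -44.9  25.9]
```

View pics/w10.png

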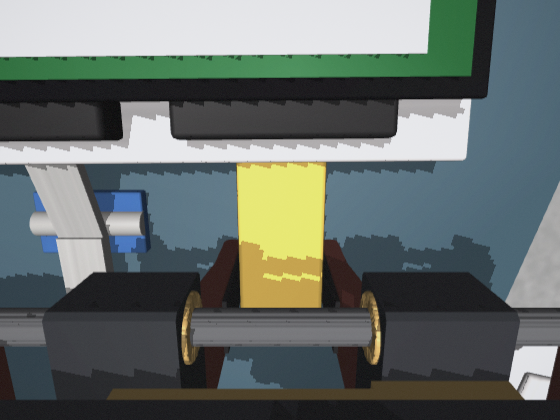

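```bash
python3 -m crank '[{"translation":[0,0,0.6],"twist":[0,0,0]},{"translation":[0,0,0],"twist":[0,0,0]}]' | egrep 'pos|force'
python3 -m crank '[{"translation":[0,0,0],"twist":[0,0,0]},{"translation":[0,0,0],"twist":[0,0,0]},{"translation":[0,0,0],"twist":[0,0,0]}]' -0.35
```

```text
position: [671.7, 155.8, 4.3]
wrist_force: [-0.3, -0.9, -1.0]
clock: 21.6
position: [671.7, 156.1, 4.3]
orientation: [[-0.243, 0.97, 0.002], [0.97, 0.243, 0.001], [0.001, 0.002, -1.0]]
wrist_force: [-0.2, -0.6, 0.3]
opening: 58.7
```

```bash
python3 -m crank '[{"translation":[-5,0,-25],"twist":[0,0,0]},{"translation":[-20,0,-50],"twist":[0,0,0]},{"translation":[-40,-20,-40],"twist":[0,0,0]},{"translation":[-10,-55,0],"twist":[0,0,0]},{"translation":[0,0,0],"twist":[0,0,0]}]' -1
python3 - <<'E'
from h import *
c=wcap('w11');where()
o,U=unitframe()
print('rear shim ',wrect(c,mask(c,[18,60,120],[35,255,255],(330,480,40,290)),27))
rep(o+U@np.array([-124.5,44.5,80]),toolR(104.1,-2.5),2)
E
```

```text
clock: 22.22
position: [613.6, 63.4, 117.9]
orientation: [[-0.241, 0.971, -0.002], [0.971, 0.241, 0.001], [0.001, -0.002, -1.0]]
wrist_force: [0.9, 0.8, 0.0]
opening: 87.9
clock 22.275 pitch -0.05 yaw 103.99 F [0.2 0.3 0.3]
TCP u [-130.3   31.5  118.7] heel u [-40.6  31.4 119.8] tip u [  5.4  31.4 140. ]
rear shim  (((668.1575927734375, 168.17120361328125), (36.00053024291992, 60.321258544921875), 13.742865562438965), 4904.5)
now [615.6  64.4 118.7] to [601.5  66.8  80. ] F [0.2 0.3 0.3]
([2.9, -6.5, 19.3], [0.03, 1.23, -0.06])
([2.5, -6.5, 19.4], [0.03, 1.23, -0.06])
```

View pics/w11.png

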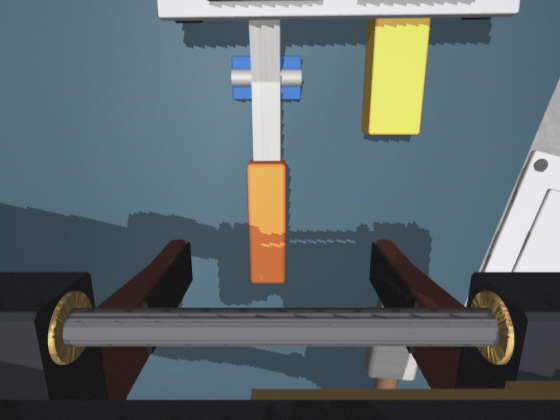

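Run:
```python
from h import *
o,U=unitframe(); c=dict(np.load('w11.npz'))
r,_=wrect(c,mask(c,[18,60,120],[35,255,255],(330,480,10,290)),27); print(r,((np.c_[cv2.boxPoints(r),[27]*4]-o)@U).round(1))
r,_=wrect(c,mask(c,[5,110,110],[18,255,255],(230,300,150,290)),28); print(r,((np.c_[cv2.boxPoints(r),[28]*4]-o)@U).round(1))
print(((ray(c,[[165,18],[280,17],[400,16],[510,14]],37.)-o)@U).round(1))
```

```text
((666.5380859375, 174.7930908203125), (36.00053024291992, 73.95536041259766), 13.742865562438965) [[  1.6 -26.9  27. ]
 [-72.4 -26.5  27. ]
 [-72.5 -62.5  27. ]
 [  1.4 -62.9  27. ]]
((604.6563110351562, 54.507259368896484), (27.35707664489746, 94.06806182861328), 14.084228515625) [[ -90.2   58.2   28. ]
 [-184.3   58.1   28. ]
 [-184.2   30.7   28. ]
 [ -90.2   30.8   28. ]]
[[  -1.3  105.5   37. ]
 [  -0.9   34.2   37. ]
 [  -0.5  -40.1   37. ]
 [   0.5 -107.9   37. ]]
```

```bash
python3 -m crank '[{"translation":[3,-6.5,19],"twist":[0,1.2,0]},{"translation":[2.5,-6.5,19],"twist":[0,1.2,0]},{"translation":[0,0,40],"twist":[0,0,0]},{"translation":[0,0,25],"twist":[0,0,0]},{"translation":[0,0,0],"twist":[0,0,0]}]'
python3 - <<'E'
from h import *
where()
o,U=unitframe()
rep(o+U@np.array([-124.5,44.5,6]),toolR(104.1,-2.5),1)
E
```

```text
clock: 22.9
position: [601.7, 71.0, 13.6]
orientation: [[-0.243, 0.97, -0.013], [0.969, 0.244, 0.041], [0.043, -0.002, -0.999]]
wrist_force: [-0.3, -0.7, 0.7]
opening: 87.7
clock 22.9 pitch -2.49 yaw 104.1 F [-0.3 -0.7  0.7]
TCP u [-120.5   43.4   13.6] heel u [-30.9  43.5  18.5] tip u [14.2 43.5 40.6]
now [601.7  71.   13.6] to [601.5  66.8   6. ] F [-0.3 -0.7  0.7]
([-4.3, -1.1, 7.4], [-0.14, 0.01, -0.0])
```

```bash
python3 -m crank '[{"translation":[-3.5,-1,7],"twist":[0,0,0]},{"translation":[0,0,0],"twist":[0,0,0]},{"translation":[0,0,0],"twist":[0,0,0]}]'
python3 -m crank '[{"translation":[0,0,0],"twist":[0,0,0]},{"translation":[0,0,0],"twist":[0,0,0]},{"translation":[0,0,0],"twist":[0,0,0]},{"translation":[0,0,0],"twist":[0,0,0]},{"translation":[0,0,0],"twist":[0,0,0]}]' 1 55
python3 -m crank '[{"translation":[0,0,0],"twist":[0,0,0]},{"translation":[0,0,0],"twist":[0,0,0]}]'
python3 -c "
from h import *
where()"
```

```text
clock: 23.28
position: [602.9, 67.0, 10.1]
orientation: [[-0.243, 0.97, -0.007], [0.969, 0.243, 0.042], [0.042, 0.003, -0.999]]
wrist_force: [-0.7, -0.3, 0.2]
opening: 87.5
clock: 23.9
position: [602.2, 67.0, 8.9]
orientation: [[-0.243, 0.97, -0.009], [0.969, 0.243, 0.042], [0.042, 0.002, -0.999]]
wrist_force: [-0.1, -0.2, -0.2]
opening: 41.2
clock: 24.15
position: [601.9, 66.9, 8.9]
orientation: [[-0.243, 0.97, -0.009], [0.969, 0.243, 0.041], [0.042, 0.001, -0.999]]
wrist_force: [-0.6, -0.5, 0.8]
opening: 27.6
clock 24.15 pitch -2.43 yaw 104.07 F [-0.6 -0.5  0.8]
TCP u [-124.5   44.1    8.9] heel u [-35.   44.2  13.7] tip u [10.1 44.3 35.8]
```

```bash
for i in 1 2 3; do python3 -m crank '[{"translation":[0.05,0,-1.57],"twist":[0,-1,0]},{"translation":[0.05,0,-1.57],"twist":[0,-1,0]},{"translation":[0.05,0,-1.57],"twist":[0,-1,0]},{"translation":[0.05,0,-1.57],"twist":[0,-1,0]},{"translation":[0,0,0],"twist":[0,0,0]}]'  | egrep 'posit|force'
python3 -c "
from h import *
where()"; done
```

```text
position: [601.9, 66.8, 15.1]
wrist_force: [0.0, -4.7, -3.6]
clock 24.775 pitch 1.65 yaw 104.08 F [ 0.  -4.7 -3.6]
TCP u [-124.6   44.1   15.1] heel u [-34.9  44.3  13.5] tip u [11.7 44.3 32.4]
position: [601.9, 68.5, 21.3]
wrist_force: [1.3, -0.0, -5.1]
clock 25.4 pitch 5.54 yaw 104.09 F [ 1.3 -0.  -5.1]
TCP u [-123.    43.7   21.3] heel u [-33.6  43.9  13.7] tip u [14.1 44.  29.3]
position: [601.6, 68.9, 27.6]
wrist_force: [-0.1, -0.9, -6.8]
clock 26.025 pitch 9.59 yaw 104.08 F [-0.1 -0.9 -6.8]
TCP u [-122.5   43.9   27.6] heel u [-33.9  44.   13.6] tip u [14.8 44.1 25.9]
```

```bash
for i in 1 2; do python3 -m crank '[{"translation":[0.05,0,-1.6],"twist":[0,-1,0]},{"translation":[0.05,0,-1.6],"twist":[0,-1,0]},{"translation":[0.05,0,-1.6],"twist":[0,-1,0]},{"translation":[0.05,0,-1.6],"twist":[0,-1,0]},{"translation":[0,0,0],"twist":[0,0,0]}]'  | egrep 'posit|force'
python3 -c "
from h import *
where()"; done
python3 - <<'E'
from h import *
wcap('w12')
from rig import env
c=env.capture('scene'); cv2.imwrite('pics/scene12.png',c['color'])
a=c['color'][215:335,240:440]
cv2.imwrite('pics/cc12.png',cv2.resize(a,(800,480),interpolation=2))
E
```

```text
position: [601.3, 70.4, 33.9]
wrist_force: [-0.5, 0.5, -7.2]
clock 26.65 pitch 13.58 yaw 104.07 F [-0.5  0.5 -7.2]
TCP u [-121.    43.9   33.9] heel u [-33.6  44.   13.8] tip u [15.9 44.1 22.7]
position: [600.9, 72.2, 40.1]
wrist_force: [-0.4, -0.2, -6.5]
clock 27.275 pitch 17.58 yaw 104.07 F [-0.4 -0.2 -6.5]
TCP u [-119.1   43.8   40.1] heel u [-33.3  43.9  13.9] tip u [16.6 44.  19.3]
```

View pics/w12.png

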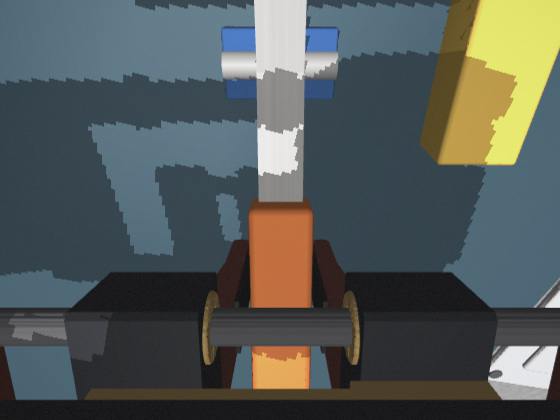

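View pics/cc12.png

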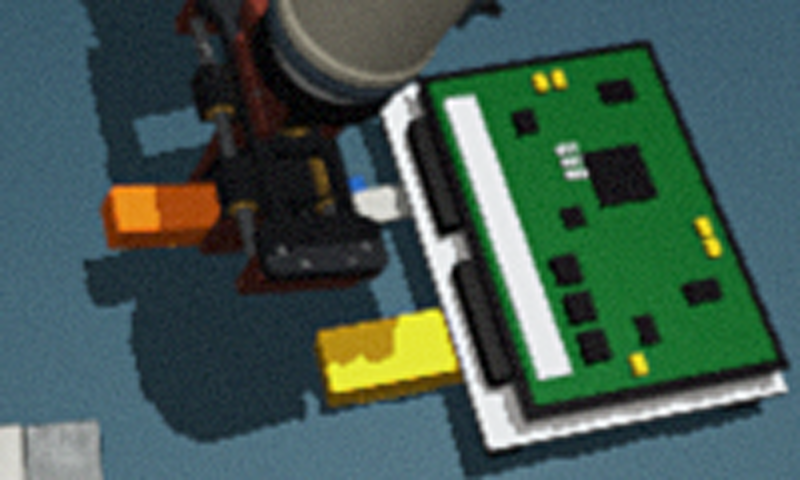

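```bash
python3 -m crank '[{"translation":[-0.5,0,-1.4],"twist":[0,0,0]},{"translation":[-9.5,0,3],"twist":[0,0,0]},{"translation":[-14,0,4.5],"twist":[0,0,0]},{"translation":[-19,0,6],"twist":[0,0,0]},{"translation":[-19,0,6],"twist":[0,0,0]}]'
python3 -m crank '[{"translation":[-19,0,6],"twist":[0,0,0]},{"translation":[-19,0,6],"twist":[0,0,0]},{"translation":[-10,0,-28],"twist":[0,0,0]},{"translation":[0,0,0],"twist":[0,0,0]},{"translation":[0,0,0],"twist":[0,0,0]}]'
python3 - <<'E'
from h import *
wcap('w13'); where()
from rig import env
for n in("scene","top"):
    c=env.capture(n); cv2.imwrite(f"pics/{n}13.png",c["color"]); np.savez(f"{n}13.npz",**c)
E
```

```text
clock: 28.0
position: [616.9, 7.1, 41.5]
orientation: [[-0.23, 0.97, 0.075], [0.925, 0.242, -0.293], [-0.302, 0.002, -0.953]]
wrist_force: [1.5, -1.3, -6.6]
opening: 27.9
clock: 28.62
position: [626.3, -30.7, 70.5]
orientation: [[-0.231, 0.97, 0.074], [0.925, 0.243, -0.292], [-0.301, 0.001, -0.953]]
wrist_force: [-0.3, 0.4, -7.6]
opening: 27.3
clock 28.675 pitch 17.53 yaw 104.07 F [-0.5  0.2 -8.1]
TCP u [-224.9   44.4   69.8] heel u [-139.    44.5   43.7] tip u [-89.1  44.6  49.1]
```

View pics/scene13.png

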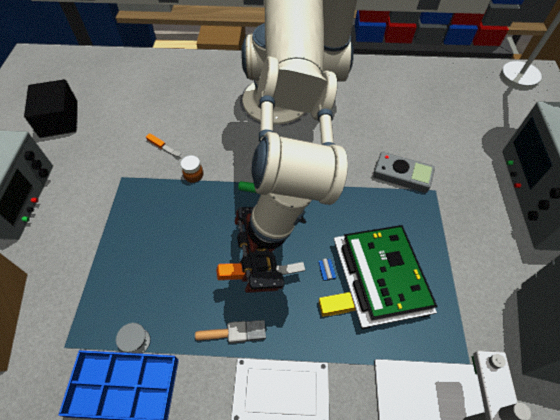

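Run:
```python
from h import *
rep(np.array([570,-177,40.]),toolR(95),5)
```

```text
now [625.7 -30.4  69.6] to [ 570. -177.   40.] F [ 0.5  0.5 -6.2]
([-22.7, -17.9, 13.4], [0.27, 3.5, 1.8])
([-24.1, -17.1, 12.1], [0.27, 3.5, 1.8])
([-25.3, -16.3, 10.6], [0.27, 3.5, 1.8])
([-26.4, -15.5, 9.1], [0.27, 3.5, 1.8])
([-27.4, -14.6, 7.5], [0.27, 3.5, 1.8])
```

```bash
python3 -m crank '[{"translation":[-23,-18,13],"twist":[0.3,3.5,1.8]},{"translation":[-24,-17,12],"twist":[0.3,3.5,1.8]},{"translation":[-25,-16,10.5],"twist":[0.3,3.5,1.8]},{"translation":[-26.5,-15.5,9],"twist":[0.3,3.5,1.8]},{"translation":[-27.5,-14.5,7.5],"twist":[0.2,3.5,1.8]}]'
python3 -m crank '[{"translation":[0,0,0],"twist":[0,0,0]},{"translation":[0,0,15],"twist":[0,0,0]},{"translation":[0,0,10],"twist":[0,0,0]},{"translation":[0,0,0],"twist":[0,0,0]},{"translation":[0,0,0],"twist":[0,0,0]}]'
python3 -c "
from h import *
where(); print(pose()[1].round(3))"
```

```text
clock: 29.4
position: [570.4, -177.9, 41.5]
orientation: [[-0.086, 0.996, 0.001], [0.996, 0.086, 0.001], [0.001, 0.001, -1.0]]
wrist_force: [0.4, -0.3, -7.6]
opening: 27.9
clock: 30.02
position: [571.4, -176.4, 17.4]
orientation: [[-0.088, 0.996, 0.002], [0.996, 0.088, -0.0], [-0.001, 0.002, -1.0]]
wrist_force: [0.6, -0.3, -6.9]
opening: 27.5
clock 30.025 pitch 0.03 yaw 95.04 F [ 0.6 -0.3 -6.9]
TCP u [-353.2  132.6   17.4] heel u [-264.6  118.6   18.4] tip u [-219.1  111.5   38.5]
[[-0.088  0.996  0.002]
 [ 0.996  0.088 -0.   ]
 [-0.001  0.002 -1.   ]]
```

```bash
python3 -m crank '[{"translation":[0,0,5],"twist":[0,0,0]},{"translation":[0,0,2],"twist":[0,0,0]},{"translation":[0,0,0],"twist":[0,0,0]}]' | egrep 'pos|force'
for i in 1 2 3; do python3 -m crank '[{"translation":[0,0,1],"twist":[0,0,0]},{"translation":[0,0,0],"twist":[0,0,0]}]' | egrep 'pos|force'; done
```

```text
position: [571.0, -177.0, 10.1]
wrist_force: [-0.1, -0.2, -6.7]
position: [571.2, -177.1, 9.4]
wrist_force: [-0.3, -1.0, -6.1]
position: [571.1, -177.1, 8.3]
wrist_force: [-0.1, 0.3, -7.7]
position: [571.1, -177.0, 7.3]
wrist_force: [0.5, -0.6, -7.5]
```

```bash
for i in 1 2; do python3 -m crank '[{"translation":[0,0,0.8],"twist":[0,0,0]},{"translation":[0,0,0],"twist":[0,0,0]}]' | egrep 'pos|force'; done
```

```text
position: [571.2, -177.1, 6.6]
wrist_force: [-1.0, -0.1, -7.1]
position: [571.2, -177.2, 6.4]
wrist_force: [-1.7, 0.6, -1.8]
```

Contact with the bench, so I'll release and back off upward.

```bash
python3 -m crank '[{"translation":[0,0,0],"twist":[0,0,0]},{"translation":[0,0,0],"twist":[0,0,0]},{"translation":[0,0,0],"twist":[0,0,0]},{"translation":[0,0,0],"twist":[0,0,0]},{"translation":[0,0,0],"twist":[0,0,0]}]' -1
python3 -m crank '[{"translation":[0,0,-15],"twist":[0,0,0]},{"translation":[0,0,-50],"twist":[0,0,0]},{"translation":[0,0,-60],"twist":[0,0,0]},{"translation":[-40,0,-50],"twist":[0,0,0]},{"translation":[0,0,0],"twist":[0,0,0]}]'
python3 - <<'E'
from h import *
where(); o,U=unitframe()
from rig import env
for n in("scene","top"):
    c=env.capture(n); cv2.imwrite(f"pics/{n}14.png",c["color"]); np.savez(f"{n}14.npz",**c)
Y=([22,120,100],[35,255,255])
for n,b in(("top14",(205,260,100,135)),("scene14",(310,365,280,325))):
    c=load(n); r,_=wrect(c,mask(c,*Y,b),27); print(n,r,((np.c_[cv2.boxPoints(r),[27]*4]-o)@U).round(1))
for n in("top0","top14"):
    p=cloud(load(n)); 
    sel=(p[...,2]>(30))&(p[...,2]<85)&(p[...,0]>450)&(p[...,0]<760)&(p[...,1]>150)&(p[...,1]<450)
    q=p[sel]; r=cv2.minAreaRect(q[:,:2].astype(np.float32)); print(n,r)
    l=(q-o)@U; f=l[(l[:,0]>1)&(l[:,0]<9)]; print('front flange z',np.median(f[:,2]),'L/R',np.median(f[f[:,1]>50,2]),np.median(f[f[:,1]<-50,2]))
E
```

```text
clock: 32.28
position: [571.2, -177.1, 5.8]
orientation: [[-0.087, 0.996, 0.002], [0.996, 0.087, -0.0], [-0.0, 0.002, -1.0]]
wrist_force: [-0.2, -0.0, 0.6]
opening: 74.2
clock: 32.9
position: [576.1, -218.7, 186.8]
orientation: [[-0.084, 0.996, 0.011], [0.996, 0.084, -0.005], [-0.006, 0.011, -1.0]]
wrist_force: [-0.0, -0.7, 0.1]
opening: 87.6
clock 32.9 pitch 0.36 yaw 94.84 F [-0.  -0.7  0.1]
TCP u [-395.4  138.3  186.8] heel u [-306.8  124.   187.3] tip u [-261.2  116.9  207.2]
top14 ((664.8096923828125, 171.7896728515625), (39.525978088378906, 71.1884765625), 13.610733032226562) [[ -2.2 -22.8  27. ]
 [-73.4 -22.3  27. ]
 [-73.7 -61.8  27. ]
 [ -2.5 -62.3  27. ]]
scene14 ((670.642822265625, 171.14605712890625), (41.62364196777344, 73.37225341796875), 14.690577507019043) [[ -3.6 -26.5  27. ]
 [-76.9 -27.4  27. ]
 [-76.4 -69.   27. ]
 [ -3.1 -68.2  27. ]]
top0 ((594.5916748046875, 279.984619140625), (219.9780731201172, 168.54515075683594), 13.70708179473877)
front flange z 31.369995218198085 L/R 31.169962935212684 31.30812503428573
top14 ((601.1986694335938, 252.32717895507812), (221.2749481201172, 218.88174438476562), 14.349773406982422)
front flange z 37.466180665374445 L/R 37.40096706373202 37.466180665374445
```

View pics/scene14.png

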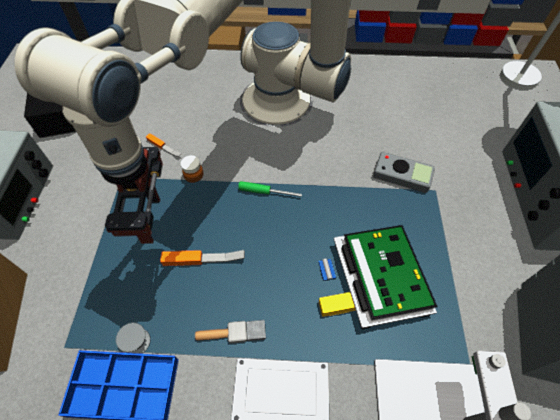

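View pics/top14.png

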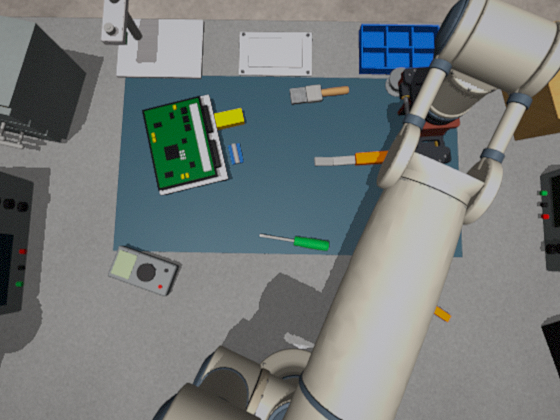

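The final views show the unit resting on the shim (scene (337,304)), the bar flat on the bench at (160–243, 257), and the fulcrum clear. One last check that the unit hasn't shifted, then hand in.

Run:
```python
from h import *
o,U=unitframe()
for n,b in(("top",(135,235,85,205)),("scene",(330,450,215,335))):
  for k,h in("0",57),("14",60.5):
    c=load(n+k); k_,_,a=rect(mask(c,[45,100,40],[80,255,255],b)); P=ray(c,k_,h)[:,:2].astype(np.float32); print(n+k,cv2.minAreaRect(P),a)
# pixel diff elsewhere
from rig import env
env.hand_in(); print(env.get_state()['clock'])
```

```text
top0 ((589.7444458007812, 288.2845764160156), (198.25482177734375, 138.69393920898438), 14.056467056274414) 4445.5
top14 ((589.50341796875, 285.0264892578125), (198.79608154296875, 136.95565795898438), 14.56688117980957) 4419.0
scene0 ((595.4102783203125, 285.84820556640625), (196.6775665283203, 137.43104553222656), 13.995664596557617) 4904.5
scene14 ((595.7378540039062, 282.3031005859375), (197.85482788085938, 135.2198486328125), 14.529090881347656) 4847.5
the job is handed in; nothing more can be done
the job is handed in; nothing more can be done
```

The job is done and handed in at about 33 s on the robot's clock. I levered the unit's front edge up over the fulcrum and left the bar holding it. I slid the shim in along the tape lane and let the unit down onto it. Then I drew the bar out and laid it flat on the bench, at about (571, -190), well clear of the unit and the block.

Last checks:
- **Shim:** about 37–38 mm (a third) was underneath and square to about 0.5°. The best reading was a wrist-camera one taken before the unit was let down. The final scene-camera view reads 2–4 mm further out, partly because the shim's side face is in the mask.
- **Unit:** the front flange sits 6.2 mm higher than at the start and level side to side. It rests on the shim.
- **Unit position:** the board appears about 3.5 mm closer to the front and turned about 0.5°, in both cameras. Backward tilt of the raised unit cannot account for it by more than about 2 mm, so there may have been a real shift of 1–3 mm while it was levered.
- **Forces:** the largest wrist reading I saw was about 10 N, and nothing else looked moved in the final pictures.

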